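# Stand the fallen bottle back in the carton row and fit its divider

## Task

One of the square glass bottles has toppled over, with its neck between the two bottles waiting on the cardboard sheet. Stand it upright in the empty cell of the carton row, setting it down gently and not dropping it, and slide the spare cardboard divider from the wooden sorter fully down into the open slot beside it. Do not knock over or shove any of the bottles that are standing.

Things in the scene. Friction and masses are not known exactly. Their poses are not given: they have to be found in the camera images.
- bottle_center (a point): Fallen bottle, square amber glass, 0.25 kg. From the base: body 54 x 54 mm to 106 mm, shoulder to 121, round black cap 32 mm in diameter from 128 to 160 mm (the top). Point: on the axis half-way up, 80 mm from the base; balance point 10 to 20 mm nearer the base. z: base to cap; x, y square to the flat faces. It lies on a face on the 4 mm sheet, its neck in a 50 mm gap between two bottles.
- pad_gap: Grey floor pad of the empty cell, fixed, 62 (x, across the lane) by 76 (y, along it) by 3 mm; origin: centre of its underside, 5 mm above the bench, so the bottle's base belongs 8 mm above the bench. The cell is 66 mm across and 92 mm along. Next bottles: 100 mm away along y on both sides. On its outer side a divider stands to 145 mm above the bench; its inner side is the open slot.
- tray: Fixed carton tray, 122 (x) by 416 (y) mm, 45 mm rim, floor 5 mm thick; origin: centre of its underside. One lane of four cells along y, at y = -150, -50, 50, 150 mm; the empty one is the second or third. Two long boards at x = -37 and 37 mm, 8 mm thick, tops 85 mm above the bench, bound the lane (66 mm clear). Dividers already stand at y = -100 and 100 mm.
- slot (a point): The open slot: middle of the lane, on the tray's floor (5 mm above the bench), x across the lane, y along it. In each long board (x = -37 and 37 mm) a slot 12 mm wide (y), with 4 mm chamfered mouth, is cut from the top, 80 mm above this point, down to 40 mm above it.
- divider_center (a point): Spare divider: card 104 mm wide (x), 8 thick (y), 140 high (z up), 30 g; point at its centre, 70 mm above the lower edge. Two notches, 12 mm wide, 40 mm up from the lower edge, at x = -37 and 37 mm, straddle the long boards as it goes down their slots, either way round. Fully home it stands on the tray floor, centre 70 mm above the slot point, level with the other dividers.
- sorter: Fixed wooden block 130 (x) by 100 (y) by 28 mm high with three grooves along x, 12 mm wide, floor 8 mm above the bench; the divider stands upright in the middle one, its lowest 20 mm held. Origin: centre of its underside.
- sheet: Flat cardboard sheet fixed on the bench, 170 (x) by 250 (y) by 4 mm, under the waiting bottles and the fallen one. Origin: centre of its underside. The bench between the sheet and the sorter is free.
- wait_a_center (a point): Standing bottle waiting on the sheet on one side of the fallen bottle's neck (identical square amber-glass bottle, 54 x 54 mm, 160 mm high, black cap); centre, half-way up. Leave it standing where it is.
- wait_b_center (a point): Standing bottle on the other side of the fallen bottle's neck (identical square amber-glass bottle, 54 x 54 mm, 160 mm high, black cap); centre, half-way up. Leave it standing where it is.
- row_a_center (a point): Bottle standing in one end cell of the carton row (identical square amber-glass bottle, 54 x 54 mm, 160 mm high, black cap); centre, half-way up. Leave it standing.
- row_b_center (a point): Bottle standing in the other middle cell of the carton row, across the open slot from the empty cell (identical square amber-glass bottle, 54 x 54 mm, 160 mm high, black cap); centre, half-way up. Leave it standing.
- row_c_center (a point): Bottle standing in the other end cell of the carton row (identical square amber-glass bottle, 54 x 54 mm, 160 mm high, black cap); centre, half-way up. Leave it standing.
There are look-alikes about, which are no part of the job. What is shaped like the part that bears bottle_center but purple is not meant.

How it is judged:
By the outcome, as a careful person would: the job done as asked, in the order asked, and still so for the second after the job is handed in, with the robot touching nothing.
It also fails if it takes over 70 s, if anything falls off the work surface, if the arm or the gripper's body presses on something with over 40 N, if the wrist force passes 120 N, or if a joint passes its speed limit or range.

## Robot

A 6-joint arm with a two-finger parallel gripper is mounted at the origin on the work surface. World frame = base frame: x ahead of the robot, y to its left, z up, the work surface at z = 0. Lengths are in m, angles in rad, forces in N, time in s.
With the tool pointing down it reaches from about 0.425 to 0.95 m from the base axis. Payload 3.5 kg.
Tool frame: the origin (TCP) lies at the very end of the fingers, on their centre line; the grasp point (between the pads) lies 19 mm behind it (ctrl.grip_point_offset is the distance from the TCP to the grasp point, in m); z points along the fingers, y is the line along which they close (so a half turn about z gives the same grasp; the last joint's range is limited). The gripper opens to 85 mm and grips with 20 to 120 N. Pads are 22 mm wide; open, the fingers measure 114 mm over their backs; the gripper's body (76 mm by 85 mm) begins 54 mm behind the grasp point. The pads swing forward as they close: fully open they stand 13 mm farther back than shut.
Start: joints at [0.981, 0.286, 1.577, -0, 1.279, -0.15], TCP at [0.287, 0.611, 0.231] pointing down, gripper open.
Joint ranges: [-2.77, 2.77], [-0.9, 2.22], [0.21, 2.48], [-1.53, 4.67], [0.24, 2.81], [-2.84, 2.84]. Speed limits (rad/s): [2.79, 2.79, 3.14, 3.14, 3.14, 3.14].

## Interface

Orientations are given as a unit quaternion [x, y, z, w].
In Python, from plant import ctrl gives the robot as it stands. The module is installed in compiled form; this text tells all that it offers.
- The arm moves only by the shell command python3 -m pendant 'ROWS' [OPENING] [FORCE]. ROWS is JSON, a list of rows, each an object of numbers: "dx", "dy", "dz": the shift along the tool's x, y, z in cm; "twist": the turn about the tool's z in degrees. A call has 1 to 10 rows; each row is the pose to reach, as a shift and turn from the pose commanded when the call began, along the tool's axes at that moment; what a row does not reach only later rows make up. A row lasts 1/8 s, in which the tool goes at most 62.5 mm and 10.7 degrees, less where a joint would pass 70% of its speed; a pose out of reach is approached as far as the arm can. A call with a gripper value outside its range is refused whole. OPENING is the opening in per cent of the stroke, from 0 (shut) to 100 (fully open), set as the call begins (- or left out, the last holds). The fingers move at their own pace and stop on an object; FORCE is the grip in N (left out, the last holds). Time passes only in rows, so rows that repeat a pose let the fingers close. It gives the time, the measured TCP pose, the force, the opening and the grip force at its end, in the units of the state.
- ctrl.get_state(): the state, without advancing time (a new reading comes with each control period).
- ctrl.read_camera(name): name is "scene" or "top" or "wrist"; returns a dict with "img" (384x512x3 uint8, red, green, blue), "depth" (384x512 float32, m along the optical axis (not along the pixel's ray), 0 where there is no reading), "camera_matrix" (3x3 intrinsics, pixels), "xyz" and "rotation" of the camera in the world; the wrist camera has in their place "tool_from_camera" (4x4, takes a point from camera to tool coordinates, whose origin is the TCP and whose axes are the flange's). Camera axes: x right, y up, looking along -z (the intrinsics and any distortion apply to the point x, -y, -z); pixel columns grow to the right and rows downward; lengths in m; the calibration is good to about 2 mm. The wrist camera is an equidistant fisheye: a pixel r from the principal point sees the ray r / f radians off the axis. A picture is of the moment at which its call begins: read the wrist's pose just before it.
- ctrl.sign_off(): hands the job in; it is judged then, once.
The state is a dict: "time": time; "qpos": joint angles; "dq": joint speeds; "joint_efforts": joint torques, N m; "eef_pos": TCP position; "tcp_rot": TCP orientation; "contact_force": force on the tool from outside, world axes, zero at the start; "wrist_torque": the same for the moment, N m; "opening": opening from 0.0 (shut) to 1.0 (fully open); "finger_force": force on a finger pad.
Only numpy, scipy, OpenCV 4.12 (cv2) and the standard library are available. Lean on these libraries where they do the work, as an engineer would, in place of code of your own. Each camera call takes 0.05 s, during which the arm holds its last target. There are 200 camera calls.

## Working session

There is one attempt and no reset: what is moved stays moved. The work goes in short steps, Python scripts to look and compute and a shell command to move; the robot and the scene stay as the last step left them, time stands still between calls to the robot, and variables do not carry over. Pictures are saved under pics/ and viewed, at most 10 in all, crops included, and the job is handed in when it is done.

```bash
mkdir -p pics
cat > h.py <<'E'
import numpy as np, cv2
from plant import ctrl
from scipy.spatial.transform import Rotation as R
def cloud(c):
    K=np.array(c["camera_matrix"]);d=c["depth"];v,u=np.mgrid[0:384,0:512]
    P=np.stack([(u-K[0,2])/K[0,0]*d,-(v-K[1,2])/K[1,1]*d,-d],-1)
    rot=np.array(c["rotation"]); rot=rot if rot.shape==(3,3) else R.from_quat(rot).as_matrix()
    return P@rot.T+np.array(c["xyz"])
def save(n,img): cv2.imwrite(n,img[...,::-1])
E
python3 - <<'E'
from h import *
import pickle
o={}
for n in("scene","top"):
    c=ctrl.read_camera(n);o[n]=c;print(n,c["camera_matrix"],c["xyz"],c["rotation"],[k for k in c])
    save(f"pics/{n}.png",c["img"])
pickle.dump(o,open("a.pkl","wb"))
print(ctrl.get_state())
E
```

```text
scene [[349.79586744   0.         252.03883695]
 [  0.         349.79586744 187.7772767 ]
 [  0.           0.           1.        ]] [1.15594028 0.3542725  0.74241992] [0.22725836 0.31633118 0.75720284 0.52433967] ['img', 'depth', 'camera_matrix', 'xyz', 'rotation']
top [[437.05318915   0.         249.37020134]
 [  0.         437.05318915 192.56176496]
 [  0.           0.           1.        ]] [0.26410845 0.10134564 1.33683228] [ 0.08106072 -0.07314729 -0.67536799  0.72935363] ['img', 'depth', 'camera_matrix', 'xyz', 'rotation']
{'time': 0.1, 'qpos': array([ 9.80997019e-01,  2.87124445e-01,  1.57801320e+00,  8.16800705e-06,
        1.27862273e+00, -1.50032857e-01]), 'dq': array([ 0.00044702,  0.00013791, -0.00290413,  0.00113449, -0.00172122,
        0.00150379]), 'joint_efforts': array([ 1.38838313e-03, -4.07294655e+01, -2.93698722e+01, -1.78345849e-04,
        3.41154460e-03, -3.55810357e-06]), 'eef_pos': array([0.28702538, 0.61028149, 0.23006335]), 'tcp_rot': array([ 2.18116686e-01,  9.75922096e-01, -1.00913038e-03, -3.95500370e-04]), 'contact_force': array([-0.47655561,  0.39208197,  1.05654267]), 'wrist_torque': array([ 0.01839872,  0.00403297, -0.0253247 ]), 'finger_force': 0.0, 'opening': 1.0034290225649725}
```

View pics/scene.png

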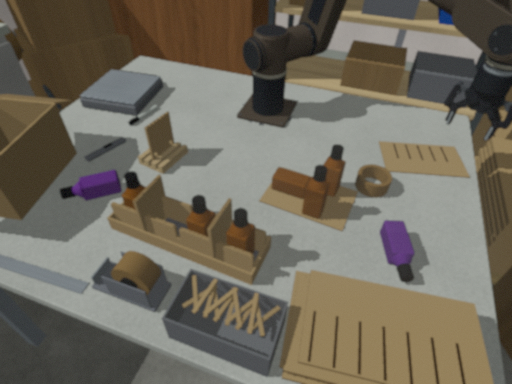

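View pics/top.png

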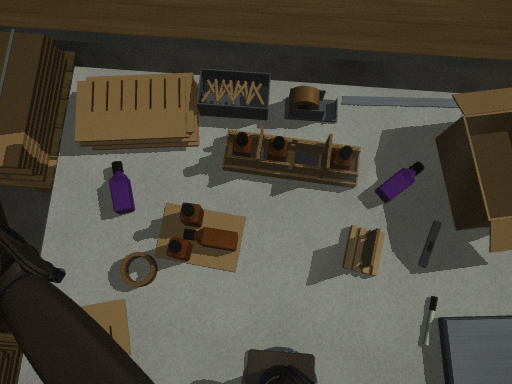

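The scene view shows the fallen bottle with its cap near (318,185) between two standing bottles. The tray's empty cell is at about (215,230), and the sorter at (162,150). In the top view, the fallen bottle runs from its cap at (190,235) to its base at (237,240). The waiting bottles are at (190,212) and (177,248), the row bottles at (242,143), (278,148) and (345,157), the empty cell at about (308,157), and the sorter with the divider at (363,250).

Run:
```python
from h import *
import pickle
o=pickle.load(open("a.pkl","rb"))
for n in("top","scene"):
    c=o[n];X=cloud(c);im=c["img"];hsv=cv2.cvtColor(im,cv2.COLOR_RGB2HSV)
    print(n,"bench z",np.median(X[...,2][(X[...,0]>.2)&(X[...,0]<.8)]))
    m=((hsv[...,0]<14)&(hsv[...,1]>150)&(hsv[...,2]>40)).astype(np.uint8)
    k,l,s,ce=cv2.connectedComponentsWithStats(m)
    for i in range(1,k):
        if s[i,4]>60:
            P=X[l==i];P=P[P[:,2]>0.0]
            print(s[i],P.mean(0).round(3) if len(P) else None,np.percentile(P,[2,98],axis=0).round(3).tolist() if len(P) else None)
    # raised points clusters : caps
    z=X[...,2]
    mm=((z>.14)&(z<.185)&(X[...,0]>.3)&(X[...,0]<.85)&(abs(X[...,1])<.45)).astype(np.uint8)
    k,l,s,ce=cv2.connectedComponentsWithStats(mm)
    for i in range(1,k):
        if s[i,4]>15:
            P=X[l==i];print("tall",s[i],np.median(P,0).round(4),((np.percentile(P,3,0)+np.percentile(P,97,0))/2).round(4),np.ptp(P,0).round(3))
t=o["top"]["img"][90:290,140:400];save("pics/t4.png",cv2.convertScaleAbs(cv2.resize(t,None,fx=3,fy=3,interpolation=cv2.INTER_CUBIC),alpha=1.6))
t=o["scene"]["img"][100:290,90:370];save("pics/s4.png",cv2.resize(t,None,fx=2.8,fy=2.8,interpolation=cv2.INTER_CUBIC))
```

```text
top bench z 0.0015177858756534324
[233 137  20  18 104] [0.667 0.149 0.127] [[0.656, 0.131, 0.074], [0.703, 0.181, 0.128]]
[270 140  18  17  82] [0.668 0.043 0.118] [[0.652, 0.027, 0.107], [0.699, 0.07, 0.13]]
[334 154  18  12  77] [ 0.648 -0.138  0.119] [[0.639, -0.161, 0.11], [0.664, -0.113, 0.129]]
[180 204  23  21 173] [0.459 0.278 0.11 ] [[0.441, 0.264, 0.033], [0.488, 0.316, 0.125]]
[195 228  43  22 384] [0.406 0.21  0.057] [[0.379, 0.156, 0.047], [0.429, 0.269, 0.063]]
[167 238  26  22 173] [0.361 0.3   0.106] [[0.337, 0.287, 0.023], [0.387, 0.339, 0.125]]
tall [454  98   5   7  16] [ 0.8398 -0.4479  0.1662] [ 0.8374 -0.4478  0.1651] [0.024 0.004 0.02 ]
tall [257 124   7  36  98] [0.6807 0.1066 0.1451] [0.6805 0.1064 0.1453] [0.105 0.012 0.01 ]
tall [237 132  11  14 129] [0.678  0.1579 0.1673] [0.6811 0.1577 0.156 ] [0.031 0.029 0.036]
tall [326 134   7  35 108] [ 0.6673 -0.0926  0.1443] [ 0.6677 -0.0927  0.145 ] [0.102 0.013 0.012]
tall [273 136  12  14 124] [0.675  0.0536 0.167 ] [0.6775 0.0531 0.1572] [0.031 0.032 0.033]
tall [340 146  13  14 134] [ 0.6598 -0.136   0.1671] 
[... 428 characters left out ...]
 -0.2237  0.145 ] [0.105 0.026 0.011]
tall [331 144  13  14 145] [0.3706 0.3173 0.1611] [0.3644 0.3171 0.1532] [0.035 0.032 0.027]
tall [314 164  14  16 166] [0.4726 0.2932 0.162 ] [0.4665 0.293  0.1534] [0.032 0.031 0.026]
tall [124 171  16  17 200] [ 0.6677 -0.1313  0.163 ] [ 0.6634 -0.1349  0.1553] [0.032 0.031 0.03 ]
tall [133 174  29  29 142] [ 0.6711 -0.0907  0.1443] [ 0.6668 -0.0918  0.1434] [0.105 0.016 0.007]
tall [192 194  15  19 221] [0.6829 0.0583 0.1657] [0.6781 0.0558 0.1553] [0.032 0.031 0.031]
tall [208 198  24  33 154] [0.6832 0.1081 0.1445] [0.6793 0.1079 0.1438] [0.105 0.015 0.007]
tall [234 208  14  18 226] [0.6881 0.1614 0.1662] [0.6819 0.1603 0.1557] [0.032 0.031 0.03 ]
```

View pics/t4.png

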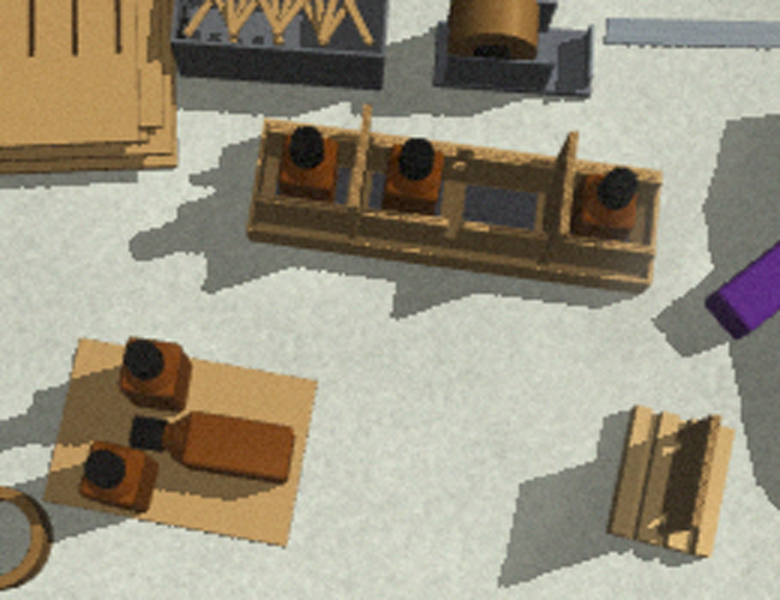

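The crop confirms this: the fallen bottle's cap is at (148,433) and its base at (290,450), the empty cell is at (500,205), the open slot at (455,190), and the divider stands in the sorter's middle groove at (690,480).

Run:
```python
from h import *
import pickle
o=pickle.load(open("a.pkl","rb"))
for n in("top","scene"):
    c=o[n];X=cloud(c);x,y,z=X[...,0],X[...,1],X[...,2]
    hsv=cv2.cvtColor(c["img"],cv2.COLOR_RGB2HSV)
    m=(z>.05)&(z<.068)&(x>.36)&(x<.45)&(y>.14)&(y<.28)&(hsv[...,1]>130)
    P=X[m][:,:2].astype(np.float32)
    print(n,"fallen",m.sum(),z[m].mean(),cv2.minAreaRect(P*1000),cv2.boxPoints(cv2.minAreaRect(P*1000)).round(0).tolist())
    for nm,b in (("spare",(.33,.48,-.27,-.18)),("d+",(.6,.76,.09,.125)),("d-",(.6,.76,-.11,-.07))):
        m=(x>b[0])&(x<b[1])&(y>b[2])&(y<b[3])&(z>.135)&(z<.155)
        P=X[m];q=cv2.minAreaRect(P[:,:2].astype(np.float32)*1000)
        print(nm,m.sum(),np.median(P[:,2]).round(4),q, cv2.fitLine(P[:,:2].astype(np.float32),cv2.DIST_HUBER,0,.001,.001).ravel().round(4))
    # cap of fallen: dark, z 0.03..0.055
    m=(z>.03)&(z<.056)&(x>.38)&(x<.46)&(y>.26)&(y<.35)&(hsv[...,2]<60)
    P=X[m]; print("cap",m.sum(),P.mean(0).round(4),np.percentile(P,[3,97],axis=0).round(4).tolist())
```

```text
top fallen 682 0.05738765618977517 ((406.839599609375, 217.93934631347656), (132.20184326171875, 61.934818267822266), 78.66324615478516) [[363.0, 159.0], [424.0, 147.0], [450.0, 277.0], [389.0, 289.0]]
spare 161 0.1468 ((404.4884948730469, -226.32855224609375), (9.586145401000977, 104.68634796142578), 80.20769500732422) [ 0.9851 -0.172   0.4038 -0.2254]
d+ 100 0.145 ((680.7071533203125, 106.63864135742188), (7.857559680938721, 105.0390396118164), 86.450927734375) [ 0.9982 -0.0592  0.68    0.1067]
d- 117 0.144 ((667.40478515625, -92.57878875732422), (8.788254737854004, 102.61332702636719), 86.72582244873047) [ 0.9977 -0.0674  0.6491 -0.0911]
cap 217 [0.4138 0.286  0.0445] [[0.3924, 0.2617, 0.0328], [0.4431, 0.3114, 0.0537]]
scene fallen 396 0.05707714380105542 ((407.94195556640625, 209.75909423828125), (98.52233123779297, 46.87241744995117), 86.53484344482422) [[382.0, 162.0], [428.0, 159.0], [434.0, 258.0], [388.0, 260.0]]
spare 154 0.1441 ((401.57464599609375, -224.37930297851562), (12.65493106842041, 106.36660766601562), 79.76642608642578) [ 0.9844 -0.1759  0.3923 -0.2212]
d+ 197 0.1438 ((678.223388671875, 107.38368225097656), (9.746816635131836, 104.80098724365234), 85.96549987792969) [ 0.9974 -0.0716  0.6894  0.1089]
d- 193 0.1434 ((665.4282836914062, -91.65802001953125), (10.843208312988281, 104.58687591552734), 86.71150970458984) [ 0.9984 -0.0572  0.6756 -0.0895]<stdin>:16: RuntimeWarning: Mean of empty slice.
  ret = um.true_divide(
Traceback (most recent call last):
IndexError: index -1 is out of bounds for axis 0 with size 0
```

```bash
python3 -m pendant '[{"dx":-28.7,"dy":-32.9,"twist":76},{"dx":-28.7,"dy":-32.9,"twist":76},{"dx":-28.7,"dy":-32.9,"twist":76},{"dx":-28.7,"dy":-32.9,"twist":76},{"dx":-28.7,"dy":-32.9,"twist":76},{"dx":-28.7,"dy":-32.9,"twist":76},{"dx":-28.7,"dy":-32.9,"twist":76},{"dx":-28.7,"dy":-32.9,"twist":76},{"dx":-28.7,"dy":-32.9,"twist":76},{"dx":-28.7,"dy":-32.9,"twist":76}]' 100 30
python3 - <<'E'
from h import *
import pickle
s=ctrl.get_state();c=ctrl.read_camera("wrist");pickle.dump((s,c),open("w1.pkl","wb"))
print(s["qpos"],c["camera_matrix"],c["tool_from_camera"])
save("pics/w1.png",c["img"])
E
```

```text
[ 9.80997019e-01  2.87124445e-01  1.57801320e+00  8.16800705e-06
  1.27862273e+00 -1.50032857e-01] [[297.31863964   0.         262.10584801]
 [  0.         297.31863964 191.71779578]
 [  0.           0.           1.        ]] [[ 3.98289067e-04  9.63176196e-01  2.68870708e-01  6.87702939e-02]
 [ 9.99999902e-01 -4.35457984e-04  7.86018560e-05  1.08506596e-04]
 [ 1.92789333e-04  2.68870650e-01 -9.63176275e-01 -1.41257634e-01]
 [ 0.00000000e+00  0.00000000e+00  0.00000000e+00  1.00000000e+00]]$[0]: bad value
```

View pics/w1.png

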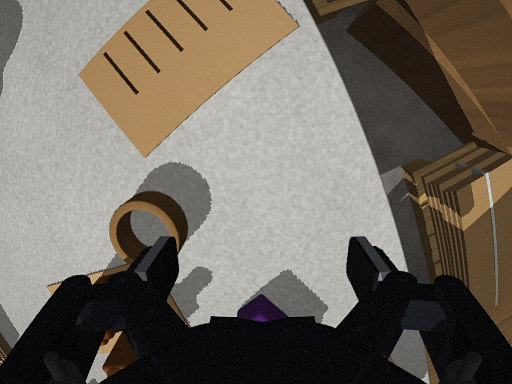

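The move was refused, so the picture still shows the start pose, with the tape ring at (148,228) and the fingers at the bottom. I'll retry with all the keys.

```bash
python3 -m pendant '[{"dx":-4,"dy":-4.6,"dz":0,"twist":10},{"dx":-8,"dy":-9.2,"dz":0,"twist":20},{"dx":-12,"dy":-13.8,"dz":0,"twist":30},{"dx":-16,"dy":-18.4,"dz":0,"twist":40},{"dx":-20,"dy":-23,"dz":0,"twist":50},{"dx":-24,"dy":-27.6,"dz":0,"twist":60},{"dx":-28.7,"dy":-32.9,"dz":0,"twist":70},{"dx":-28.7,"dy":-32.9,"dz":0,"twist":76},{"dx":-28.7,"dy":-32.9,"dz":0,"twist":76}]' 100 30
python3 - <<'E'
from h import *
import pickle
s=ctrl.get_state();c=ctrl.read_camera("wrist");pickle.dump((s,c),open("w1.pkl","wb"))
print(s["qpos"])
save("pics/w2.png",c["img"])
E
```

```text
time: 1.27
eef_pos: [0.4071, 0.19, 0.2312]
tcp_rot: [0.773, 0.634, -0.0, -0.0]
contact_force: [-0.2, -0.1, 0.5]
opening: 0.997
finger_force: 0.0
[ 2.09999431e-01 -2.33159881e-01  2.10763804e+00  1.78107432e-04
  1.26732351e+00  4.06660846e-01]
```

View pics/w2.png

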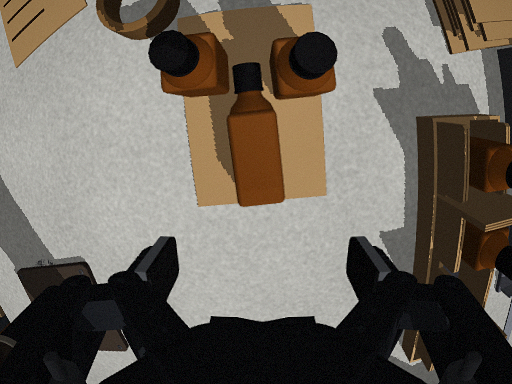

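The wrist view shows the fallen bottle's cap at (247,77), its base edge from (238,206) to (284,202), and the waiting caps at (174,53) and (312,55).

```bash
cat >> h.py <<'E'
def wcloud(s,c):
    K=np.array(c["camera_matrix"]);d=c["depth"];v,u=np.mgrid[0:384,0:512]
    a=(u-K[0,2])/K[0,0];b=(v-K[1,2])/K[1,1];t=np.hypot(a,b)+1e-9
    f=np.tan(t)/t
    P=np.stack([a*f*d,-b*f*d,-d,np.ones_like(d)],-1)@np.array(c["tool_from_camera"]).T
    return P[...,:3]@R.from_quat(s["tcp_rot"]).as_matrix().T+s["eef_pos"]
E
python3 - <<'E'
from h import *
import pickle
s,c=pickle.load(open("w1.pkl","rb"));X=wcloud(s,c);x,y,z=X[...,0],X[...,1],X[...,2]
hsv=cv2.cvtColor(c["img"],cv2.COLOR_RGB2HSV)
v,u=np.mgrid[0:384,0:512]
m=(z>.05)&(z<.066)&(u>200)&(u<300)&(v>100)&(v<210)
q=cv2.minAreaRect(X[m][:,:2].astype(np.float32)*1000);print(q,np.median(z[m]),cv2.boxPoints(q).round(0).tolist())
m=(u>232)&(u<263)&(v>62)&(v<92)&(hsv[...,2]<70);P=X[m];P=P[(P[:,2]>.035)&(P[:,2]<.06)];print("cap",len(P),((np.percentile(P,2,0)+np.percentile(P,98,0))/2).round(4),P[:,2].max())
for (a,b) in ((174,53),(312,55)):
    m=(abs(u-a)<24)&(abs(v-b)<24)&(z>.157)&(z<.175);P=X[m];print("wait",len(P),((np.percentile(P,2,0)+np.percentile(P,98,0))/2).round(4))
m=(abs(u-300)<8)&(abs(v-150)<10);print("sheet z",np.median(z[m]));m=(abs(u-120)<8)&(abs(v-150)<10);print("bench z",np.median(z[m]))
# row centre line of body at rows
for r in (130,150,170,190):
    k=np.where((hsv[r,200:300,1]>120)&(z[r,200:300]>.05))[0]+200
    print(r,k.min(),k.max(),((X[r,k.min()+1]+X[r,k.max()-1])/2).round(4),np.linalg.norm(X[r,k.min()]-X[r,k.max()]).round(4))
E
```

```text
((403.5058898925781, 212.11080932617188), (115.84764862060547, 54.163414001464844), 85.80941009521484) 0.05633177783547266 [[372.0, 156.0], [426.0, 152.0], [435.0, 268.0], [381.0, 272.0]]
cap 749 [0.4106 0.2974 0.0413] 0.04761249034953155
wait 1338 [0.3636 0.316  0.1616]
wait 1453 [0.4642 0.2919 0.162 ]
sheet z 0.002737957229032306
bench z -0.0013978182166866082
130 228 277 [0.4251 0.2456 0.2131] 0.0527
150 231 279 [0.404  0.2173 0.0545] 0.0521
170 234 282 [0.4028 0.195  0.0539] 0.0528
190 236 284 [0.4005 0.1725 0.0546] 0.0538
```

```bash
python3 -m pendant '[{"dx":1.1,"dy":-0.5,"dz":3,"twist":-7},{"dx":1.1,"dy":-0.5,"dz":8,"twist":-7},{"dx":1.1,"dy":-0.5,"dz":13,"twist":-7},{"dx":1.1,"dy":-0.5,"dz":18,"twist":-7},{"dx":1.1,"dy":-0.5,"dz":21.5,"twist":-7},{"dx":1.1,"dy":-0.5,"dz":21.9,"twist":-7},{"dx":1.1,"dy":-0.5,"dz":21.9,"twist":-7}]' 100 50
python3 -m pendant '[{"dx":0,"dy":0,"dz":0,"twist":0},{"dx":0,"dy":0,"dz":0,"twist":0},{"dx":0,"dy":0,"dz":0,"twist":0},{"dx":0,"dy":0,"dz":0,"twist":0},{"dx":0,"dy":0,"dz":0,"twist":0},{"dx":0,"dy":0,"dz":0,"twist":0}]' 0 50
```

```text
time: 2.2
eef_pos: [0.4047, 0.2035, 0.0131]
tcp_rot: [0.732, 0.681, 0.0, 0.0]
contact_force: [0.3, -0.5, 1.2]
opening: 1.003
finger_force: 0.0
time: 2.95
eef_pos: [0.4054, 0.2031, 0.014]
tcp_rot: [0.732, 0.681, 0.001, 0.0]
contact_force: [-3.0, -0.2, 6.7]
opening: 0.624
finger_force: 54.5
```

```bash
python3 -m pendant '[{"dx":0,"dy":0,"dz":-0.7,"twist":0},{"dx":0,"dy":0,"dz":-1.5,"twist":0},{"dx":-2,"dy":0,"dz":-1.5,"twist":0},{"dx":-5,"dy":0,"dz":-1.5,"twist":0},{"dx":-9,"dy":0,"dz":-1.5,"twist":0},{"dx":-12,"dy":2,"dz":-1.5,"twist":0},{"dx":-15,"dy":5,"dz":-1.5,"twist":0},{"dx":-18.5,"dy":7.5,"dz":-1.5,"twist":0},{"dx":-18.5,"dy":7.8,"dz":-1.5,"twist":0},{"dx":-18.5,"dy":7.8,"dz":-1.5,"twist":0}]'
python3 - <<'E'
from h import *
import pickle
s=ctrl.get_state();c=ctrl.read_camera("wrist");pickle.dump((s,c),open("w2.pkl","wb"))
save("pics/w3.png",c["img"])
E
```

```text
time: 4.2
eef_pos: [0.4679, 0.0126, 0.0271]
tcp_rot: [0.733, 0.681, -0.0, -0.001]
contact_force: [-0.7, -0.1, -2.6]
opening: 0.627
finger_force: 53.7
```

View pics/w3.png

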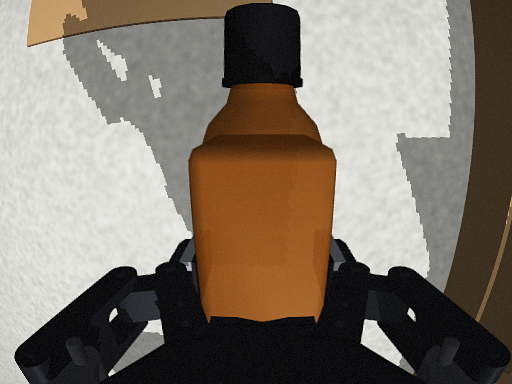

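The bottle is held level and centred, with its cap at (262,45) and no neighbours in the way. Lowering it to the bench and releasing.

```bash
python3 -m pendant '[{"dx":0,"dy":0,"dz":0.6,"twist":0},{"dx":0,"dy":0,"dz":1.2,"twist":0},{"dx":0,"dy":0,"dz":1.5,"twist":0},{"dx":0,"dy":0,"dz":1.7,"twist":0},{"dx":0,"dy":0,"dz":1.7,"twist":0}]'
python3 -m pendant '[{"dx":0,"dy":0,"dz":0,"twist":0},{"dx":0,"dy":0,"dz":0,"twist":0},{"dx":0,"dy":0,"dz":0,"twist":0},{"dx":0,"dy":0,"dz":0,"twist":0},{"dx":3,"dy":0,"dz":0,"twist":0},{"dx":6,"dy":0,"dz":0,"twist":0},{"dx":9.3,"dy":0,"dz":0,"twist":0},{"dx":9.5,"dy":0,"dz":0,"twist":0},{"dx":9.5,"dy":0,"dz":0,"twist":0}]' 100 30
python3 - <<'E'
from h import *
import pickle
s=ctrl.get_state();o=ctrl.read_camera("top")
X=cloud(o);x,y,z=X[...,0],X[...,1],X[...,2];hsv=cv2.cvtColor(o["img"],cv2.COLOR_RGB2HSV)
m=(z>.04)&(z<.068)&(x>.42)&(x<.53)&(y>-.08)&(y<.12)&(hsv[...,1]>150)&(hsv[...,0]<14)
print(m.sum(),np.percentile(X[m],[3,50,97],axis=0).round(3))
save("pics/t5.png",cv2.resize(o["img"][130:290,160:340],None,fx=3,fy=3))
E
```

```text
time: 4.88
eef_pos: [0.4686, 0.0124, 0.0104]
tcp_rot: [0.733, 0.681, 0.0, 0.0]
contact_force: [0.3, 0.2, -3.4]
opening: 0.623
finger_force: 53.7
time: 6.0
eef_pos: [0.4753, 0.107, 0.0103]
tcp_rot: [0.732, 0.681, -0.0, 0.0]
contact_force: [0.7, -0.2, -0.0]
opening: 1.005
finger_force: 0.0
251 [[ 0.444 -0.032  0.049]
 [ 0.468  0.     0.053]
 [ 0.492  0.033  0.058]]
```

View pics/t5.png

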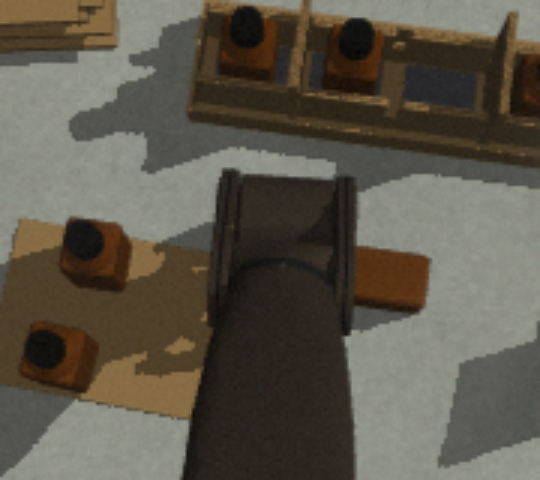

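The top view shows the gripper over the cap, the base end sticking out at (430,280), and the waiting bottles at (85,240) and (45,350) undisturbed. I'll close lightly on the cap and swing the bottle up about its base edge.

```bash
python3 -m pendant '[{"dx":0,"dy":0,"dz":0,"twist":0},{"dx":0,"dy":0,"dz":0,"twist":0},{"dx":0,"dy":0,"dz":0,"twist":0},{"dx":0,"dy":0,"dz":0,"twist":0},{"dx":0,"dy":0,"dz":0,"twist":0},{"dx":0,"dy":0,"dz":0,"twist":0},{"dx":0,"dy":0,"dz":0,"twist":0}]' 0 20
python3 -m pendant '[{"dx":-0.3,"dy":0,"dz":-1.2,"twist":0},{"dx":-0.7,"dy":0,"dz":-2.3,"twist":0},{"dx":-1.2,"dy":0,"dz":-3.4,"twist":0},{"dx":-1.8,"dy":0,"dz":-4.5,"twist":0},{"dx":-2.5,"dy":0,"dz":-5.5,"twist":0},{"dx":-3.3,"dy":0,"dz":-6.5,"twist":0},{"dx":-4.2,"dy":0,"dz":-7.4,"twist":0},{"dx":-5.1,"dy":0,"dz":-8.3,"twist":0},{"dx":-6.1,"dy":0,"dz":-9.1,"twist":0},{"dx":-7.2,"dy":0,"dz":-9.8,"twist":0}]'
python3 - <<'E'
from h import *
o=ctrl.read_camera("scene");w=ctrl.read_camera("wrist")
a=cv2.resize(o["img"][90:260,200:380],(400,378));b=cv2.resize(w["img"],(400,378))
save("pics/c6.png",np.hstack([a,b]))
E
```

```text
time: 6.92
eef_pos: [0.4754, 0.107, 0.0104]
tcp_rot: [0.732, 0.681, -0.0, 0.0]
contact_force: [-1.1, -2.5, 1.2]
opening: 0.369
finger_force: 22.5
time: 8.18
eef_pos: [0.4701, 0.0347, 0.1088]
tcp_rot: [0.733, 0.681, -0.0, 0.0]
contact_force: [0.5, 0.8, -2.6]
opening: 0.365
finger_force: 22.6
```

View pics/c6.png

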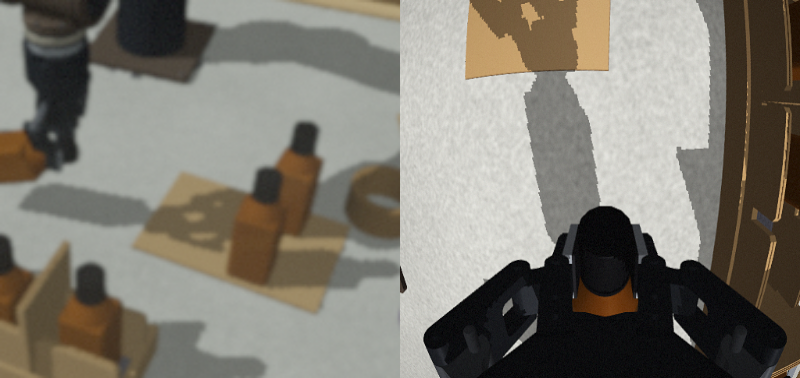

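The left half (scene camera) cuts the held bottle off at the edge, at (15,155). The right half (wrist) shows the cap at (600,250), with only part of its top face visible. I'll measure the tilt numerically.

```bash
cat > tilt.py <<'E'
from h import *
for n in ("scene","top"):
    o=ctrl.read_camera(n);X=cloud(o);x,y,z=X[...,0],X[...,1],X[...,2];hsv=cv2.cvtColor(o["img"],cv2.COLOR_RGB2HSV)
    m=(z>.004)&(z<.2)&(x>.4)&(x<.54)&(y>-.2)&(y<.18)&(hsv[...,1]>140)&(hsv[...,0]<14)
    P=X[m];print(n,len(P),np.percentile(P,[2,50,98],axis=0).round(3).tolist())
    for a in np.arange(-.16,.12,.02):
        Q=P[(P[:,1]>a)&(P[:,1]<a+.02)]
        if len(Q)>5: print("  y%.2f z %.3f..%.3f n%d"%(a+.01,*np.percentile(Q[:,2],[4,96]),len(Q)))
E
python3 tilt.py
```

```text
scene 5 [[0.486, -0.006, 0.108], [0.488, 0.009, 0.113], [0.493, 0.011, 0.119]]
top 98 [[0.439, -0.098, 0.089], [0.457, -0.082, 0.1], [0.487, -0.053, 0.113]]
  y-0.09 z 0.089..0.102 n52
  y-0.07 z 0.098..0.112 n33
  y-0.05 z 0.105..0.113 n12
```

The bottle only swung to about 25° because the pad friction holds it. I'll lay it back down and regrip the end of the cap with a shorter contact and less squeeze, so that it pivots freely.

```bash
python3 -m pendant '[{"dx":0,"dy":0,"dz":2,"twist":0},{"dx":0,"dy":0,"dz":4,"twist":0},{"dx":0.7,"dy":0,"dz":5.5,"twist":0},{"dx":1.4,"dy":0,"dz":7,"twist":0},{"dx":2,"dy":0,"dz":8.5,"twist":0},{"dx":2.5,"dy":0,"dz":9.5,"twist":0},{"dx":2.5,"dy":0,"dz":9.7,"twist":0},{"dx":2.5,"dy":0,"dz":9.7,"twist":0}]'
python3 -m pendant '[{"dx":0,"dy":0,"dz":0,"twist":0},{"dx":0,"dy":0,"dz":0,"twist":0},{"dx":0.6,"dy":0,"dz":0,"twist":0},{"dx":1.2,"dy":0,"dz":0,"twist":0},{"dx":1.2,"dy":0,"dz":0,"twist":0}]' 48
python3 tilt.py
python3 -m pendant '[{"dx":0,"dy":0,"dz":0,"twist":0},{"dx":0,"dy":0,"dz":0,"twist":0},{"dx":0,"dy":0,"dz":0,"twist":0},{"dx":0,"dy":0,"dz":0,"twist":0}]' 36 20
```

```text
time: 9.38
eef_pos: [0.472, 0.0607, 0.0114]
tcp_rot: [0.733, 0.68, 0.0, -0.0]
contact_force: [-0.6, 1.6, -0.1]
opening: 0.365
finger_force: 22.0
time: 10.0
eef_pos: [0.4729, 0.0728, 0.0114]
tcp_rot: [0.732, 0.681, 0.0, 0.0]
contact_force: [0.4, -0.1, -0.6]
opening: 0.477
finger_force: 0.0
scene 3 [[0.488, -0.036, 0.021], [0.49, -0.018, 0.041], [0.493, 0.011, 0.042]]
top 275 [[0.44, -0.078, 0.048], [0.464, -0.041, 0.054], [0.49, -0.006, 0.059]]
  y-0.07 z 0.049..0.058 n63
  y-0.05 z 0.049..0.058 n78
  y-0.03 z 0.049..0.058 n77
  y-0.01 z 0.049..0.057 n56
time: 10.6
eef_pos: [0.4729, 0.0723, 0.0114]
tcp_rot: [0.733, 0.681, 0.0, -0.0]
contact_force: [-0.0, 1.2, 1.6]
opening: 0.367
finger_force: 19.9
```

```bash
python3 -m pendant '[{"dx":0,"dy":0,"dz":0,"twist":0},{"dx":0,"dy":0,"dz":0,"twist":0},{"dx":0.9,"dy":0,"dz":0,"twist":0},{"dx":0.9,"dy":0,"dz":0,"twist":0}]' 45
python3 -m pendant '[{"dx":0,"dy":0,"dz":0,"twist":0},{"dx":0,"dy":0,"dz":0,"twist":0},{"dx":0,"dy":0,"dz":0,"twist":0},{"dx":0,"dy":0,"dz":0,"twist":0}]' 37 20
python3 -m pendant '[{"dx":0,"dy":0,"dz":0,"twist":0},{"dx":0,"dy":0,"dz":0,"twist":0}]' 36.5 20
```

```text
time: 11.1
eef_pos: [0.4735, 0.0818, 0.0113]
tcp_rot: [0.732, 0.681, 0.0, -0.0]
contact_force: [0.5, 0.1, 0.2]
opening: 0.448
finger_force: 0.0
time: 11.6
eef_pos: [0.4735, 0.0813, 0.0114]
tcp_rot: [0.733, 0.681, 0.0, 0.0]
contact_force: [-1.0, 2.2, -0.1]
opening: 0.371
finger_force: 3.4
time: 11.85
eef_pos: [0.4735, 0.0813, 0.0114]
tcp_rot: [0.733, 0.681, 0.0, -0.0]
contact_force: [0.2, 1.7, -0.1]
opening: 0.368
finger_force: 8.4
```

```bash
python3 -m pendant '[{"dx":-0.3,"dy":0,"dz":-1.5,"twist":0},{"dx":-0.8,"dy":0,"dz":-3,"twist":0},{"dx":-1.4,"dy":0,"dz":-4.5,"twist":0},{"dx":-2.2,"dy":0,"dz":-6,"twist":0},{"dx":-3.3,"dy":0,"dz":-7.6,"twist":0},{"dx":-4.4,"dy":0,"dz":-8.9,"twist":0},{"dx":-5.5,"dy":0,"dz":-9.9,"twist":0},{"dx":-7.0,"dy":0,"dz":-11,"twist":0},{"dx":-8.5,"dy":0,"dz":-11.9,"twist":0},{"dx":-10.4,"dy":0,"dz":-12.8,"twist":0}]'
python3 tilt.py
```

```text
time: 13.1
eef_pos: [0.4655, -0.0235, 0.1395]
tcp_rot: [0.732, 0.681, -0.0, -0.0]
contact_force: [0.6, -0.4, -3.3]
opening: 0.369
finger_force: 10.6
scene 15 [[0.46, -0.065, 0.045], [0.476, -0.036, 0.105], [0.488, -0.029, 0.13]]
  y-0.03 z 0.103..0.110 n9
top 4 [[0.47, -0.101, 0.067], [0.47, -0.089, 0.096], [0.474, -0.084, 0.106]]
```

The tilt is now about 61°, so it is swinging freely. Continuing to upright.

```bash
python3 -m pendant '[{"dx":-1.4,"dy":0,"dz":-0.4,"twist":0},{"dx":-2.8,"dy":0,"dz":-0.7,"twist":0},{"dx":-4.2,"dy":0,"dz":-0.9,"twist":0},{"dx":-5.6,"dy":0,"dz":-1.0,"twist":0},{"dx":-7.1,"dy":0,"dz":-0.9,"twist":0},{"dx":-8.5,"dy":0,"dz":-0.7,"twist":0},{"dx":-8.5,"dy":0,"dz":-0.4,"twist":0},{"dx":-8.5,"dy":0,"dz":-0.2,"twist":0}]'
cat > up.py <<'E'
from h import *
s=ctrl.get_state();c=ctrl.read_camera("wrist");X=wcloud(s,c)
T=(X-s["eef_pos"])@R.from_quat(s["tcp_rot"]).as_matrix()
hsv=cv2.cvtColor(c["img"],cv2.COLOR_RGB2HSV)
m=(hsv[...,1]>120)&(hsv[...,0]<14)&(abs(T[...,1])<.02)&(T[...,2]>0.005)&(T[...,0]<.08)
P=T[m];print(len(P),s["contact_force"].round(1))
for a in np.arange(.0,.16,.01):
    Q=P[(P[:,2]>a)&(P[:,2]<a+.01)]
    if len(Q)>8: print("  below tip %.3f  front x %.4f y %.4f n%d"%(Q[:,2].mean(),np.percentile(Q[:,0],80),Q[:,1].mean(),len(Q)))
E
python3 up.py; python3 tilt.py
```

```text
time: 14.2
eef_pos: [0.4618, -0.1088, 0.1451]
tcp_rot: [0.733, 0.681, 0.001, 0.003]
contact_force: [-2.8, 0.9, 15.9]
opening: 0.362
finger_force: 13.5
1263 [-2.8  0.9 15.9]
  below tip 0.017  front x 0.0024 y -0.0003 n17
  below tip 0.028  front x -0.0003 y 0.0003 n272
  below tip 0.034  front x 0.0035 y -0.0004 n503
  below tip 0.044  front x 0.0062 y 0.0013 n317
  below tip 0.055  front x 0.0059 y -0.0031 n27
  below tip 0.063  front x 0.0036 y 0.0014 n15
  below tip 0.074  front x 0.0019 y 0.0003 n30
  below tip 0.087  front x -0.0004 y -0.0029 n28
  below tip 0.099  front x -0.0040 y 0.0017 n13
  below tip 0.109  front x -0.0063 y 0.0003 n18
  below tip 0.121  front x -0.0089 y -0.0005 n13
scene 10 [[0.457, -0.13, 0.078], [0.466, -0.108, 0.112], [0.486, -0.103, 0.127]]
  y-0.11 z 0.079..0.127 n9Traceback (most recent call last):
  File "tilt.py", line 5, in <module>
    P=X[m];print(n,len(P),np.percentile(P,[2,50,98],axis=0).round(3).tolist())
                          ~~~~~~~~~~~~~^^^^^^^^^^^^^^^^^^^^
    return _quantile_unchecked(
        a, q, axis, out, overwrite_input, method, keepdims, weights)
    return _ureduce(a,
                    func=_quantile_ureduce_func,
    ...<5 lines>...
                    overwrite_input=overwrite_input,
                    method=method)
    r = func(a, **kwargs)
    result = _quantile(arr,
                       quantiles=q,
    ...<2 lines>...
                       out=out,
                       weights=wgt)
    slices_having_nans = np.isnan(arr[-1, ...])
                                  ~~~^^^^^^^^^
IndexError: index -1 is out of bounds for axis 0 with size 0
```

```bash
python3 -m pendant '[{"dx":-0.8,"dy":0,"dz":-0.2,"twist":0},{"dx":-1.6,"dy":0,"dz":-0.2,"twist":0},{"dx":-2.4,"dy":0,"dz":-0.1,"twist":0},{"dx":-3.0,"dy":0,"dz":0,"twist":0},{"dx":-3.0,"dy":0,"dz":0,"twist":0}]'
python3 up.py
```

```text
time: 14.98
eef_pos: [0.4584, -0.1388, 0.1429]
tcp_rot: [0.733, 0.681, 0.0, 0.002]
contact_force: [-1.7, 0.4, 6.7]
opening: 0.372
finger_force: 13.6
1977 [-1.7  0.4  6.7]
  below tip 0.015  front x 0.0071 y -0.0015 n28
  below tip 0.027  front x 0.0083 y -0.0003 n652
  below tip 0.035  front x 0.0139 y 0.0002 n702
  below tip 0.043  front x 0.0174 y 0.0006 n211
  below tip 0.055  front x 0.0174 y -0.0007 n85
  below tip 0.065  front x 0.0172 y -0.0014 n56
  below tip 0.075  front x 0.0170 y -0.0001 n49
  below tip 0.084  front x 0.0169 y 0.0003 n39
  below tip 0.095  front x 0.0167 y 0.0010 n43
  below tip 0.106  front x 0.0164 y -0.0008 n33
  below tip 0.115  front x 0.0163 y -0.0007 n24
  below tip 0.125  front x 0.0162 y -0.0014 n31
  below tip 0.133  front x 0.0160 y -0.0003 n19
```

The bottle is standing upright. Regripping centred and firmly on the cap.

```bash
python3 -m pendant '[{"dx":0,"dy":0,"dz":0,"twist":0},{"dx":0,"dy":0,"dz":0,"twist":0},{"dx":0,"dy":0,"dz":0,"twist":0},{"dx":-0.5,"dy":0,"dz":0,"twist":0},{"dx":-1.0,"dy":0,"dz":0,"twist":0},{"dx":-1.0,"dy":0,"dz":0.9,"twist":0},{"dx":-1.0,"dy":0,"dz":1.7,"twist":0},{"dx":-1.0,"dy":0,"dz":1.7,"twist":0}]' 65
python3 -m pendant '[{"dx":0,"dy":0,"dz":0,"twist":0},{"dx":0,"dy":0,"dz":0,"twist":0},{"dx":0,"dy":0,"dz":0,"twist":0},{"dx":0,"dy":0,"dz":0,"twist":0},{"dx":0,"dy":0,"dz":0,"twist":0}]' 0 70
python3 -m pendant '[{"dx":0,"dy":0,"dz":-1,"twist":0},{"dx":0,"dy":0,"dz":-3,"twist":0},{"dx":0,"dy":0,"dz":-3,"twist":0}]'
python3 up.py
```

```text
time: 16.02
eef_pos: [0.4559, -0.1466, 0.1229]
tcp_rot: [0.733, 0.681, -0.0, -0.001]
contact_force: [-0.2, -0.1, 0.4]
opening: 0.65
finger_force: 0.0
time: 16.65
eef_pos: [0.457, -0.1473, 0.1246]
tcp_rot: [0.733, 0.681, 0.0, 0.0]
contact_force: [-0.4, -0.6, 1.6]
opening: 0.356
finger_force: 69.7
time: 17.02
eef_pos: [0.4576, -0.1476, 0.1558]
tcp_rot: [0.733, 0.681, 0.001, 0.002]
contact_force: [0.2, -0.3, -2.9]
opening: 0.355
finger_force: 69.7
2365 [ 0.2 -0.3 -2.9]
  below tip 0.008  front x 0.0135 y -0.0004 n492
  below tip 0.014  front x 0.0187 y -0.0005 n858
  below tip 0.023  front x 0.0234 y 0.0002 n449
  below tip 0.035  front x 0.0239 y -0.0006 n118
  below tip 0.045  front x 0.0239 y -0.0001 n104
  below tip 0.055  front x 0.0239 y 0.0003 n88
  below tip 0.065  front x 0.0239 y 0.0002 n70
  below tip 0.075  front x 0.0239 y 0.0004 n72
  below tip 0.085  front x 0.0239 y 0.0004 n38
  below tip 0.095  front x 0.0240 y -0.0001 n30
  below tip 0.105  front x 0.0240 y 0.0006 n35
  below tip 0.113  front x 0.0240 y -0.0010 n11
```

```bash
python3 -m pendant '[{"dx":0,"dy":0,"dz":-5,"twist":0},{"dx":0,"dy":0,"dz":-10,"twist":0},{"dx":0,"dy":0,"dz":-15,"twist":0},{"dx":2,"dy":3.5,"dz":-16.5,"twist":0},{"dx":4.5,"dy":7.7,"dz":-16.5,"twist":0},{"dx":7,"dy":12,"dz":-16.5,"twist":0},{"dx":9.5,"dy":16.3,"dz":-16.5,"twist":0},{"dx":12,"dy":20.5,"dz":-16.5,"twist":0},{"dx":12,"dy":20.5,"dz":-16.5,"twist":0},{"dx":12,"dy":20.5,"dz":-16.5,"twist":0}]'
python3 - <<'E'
from h import *
import pickle
s=ctrl.get_state();c=ctrl.read_camera("wrist");pickle.dump((s,c),open("w4.pkl","wb"))
save("pics/w4.png",c["img"]);print(s["eef_pos"],s["contact_force"])
X=wcloud(s,c);T=(X-s["eef_pos"])@R.from_quat(s["tcp_rot"]).as_matrix()
# height profile across tool y at rows of tool x
for x0 in (.03,.05,.07,.10,.13,.17):
    for zl,nm in ((.085,"board"),(.145,"div"),(.165,"cap")):
        m=(abs(T[...,0]-x0)<.006)&(abs(X[...,2]-zl)<.006)&(abs(T[...,1])<.1)
        P=np.sort(T[m][:,1])
        if len(P)>4: print(x0,nm,len(P),np.histogram(P,np.arange(-.1,.101,.01))[0])
E
```

```text
time: 18.32
eef_pos: [0.6693, -0.0424, 0.3173]
tcp_rot: [0.732, 0.681, -0.001, -0.001]
contact_force: [-0.8, -0.6, -1.7]
opening: 0.362
finger_force: 71.1
[ 0.66926357 -0.04242142  0.31729239] [-0.82555641 -0.58136007 -1.70230063]
0.03 board 126 [ 0  0  0  0  0  1 59  0  0  0  0  0  0 57  9  0  0  0  0  0]
0.05 board 13 [0 0 0 0 0 1 5 0 0 0 0 0 0 5 2 0 0 0 0 0]
0.07 board 123 [ 0  0  0  0  0  1 58  0  0  0  0  0  0 47 17  0  0  0  0  0]
0.1 board 125 [ 0  0  0  0  0  9 53  0  0  0  0  0  0 54  9  0  0  0  0  0]
0.1 cap 372 [  0   0   0   0   0   0   0   0  49 120 132  71   0   0   0   0   0   0
   0   0]
0.13 board 116 [ 0  0  0  0  0  9 52  0  0  0  0  0  0 46  9  0  0  0  0  0]
0.17 board 157 [ 0  0  0  0  0  4 27 14 19 20 20 18  5 26  4  0  0  0  0  0]
```

View pics/w4.png

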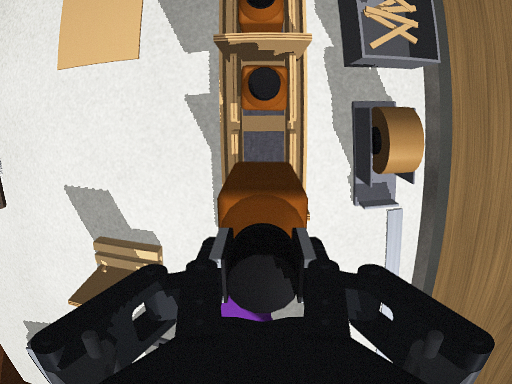

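The wrist view shows the lane boards at columns 237 and 292, the slot gap near row 130, the row_b cap at (265,83) and the held bottle at the bottom centre. Next I'll fit the lane midline and the slot.

```bash
cat > lane.py <<'E'
from h import *
import pickle,sys
s,c=pickle.load(open(sys.argv[1],"rb"))
X=wcloud(s,c);T=(X-s["eef_pos"])@R.from_quat(s["tcp_rot"]).as_matrix()
b=(abs(X[...,2]-.084)<.007)&(abs(T[...,1])<.06)&(abs(T[...,1])>.025)
F=[]
for sg in (-1,1):
    m=b&(T[...,1]*sg>0)&(T[...,0]>.015)&(T[...,0]<.2);P=T[m]
    f=np.polyfit(P[:,0],P[:,1],1);r=P[:,1]-np.polyval(f,P[:,0]);P=P[abs(r)<.005];f=np.polyfit(P[:,0],P[:,1],1);F.append(f)
    xs=np.sort(P[:,0]);g=np.diff(xs);i=np.argsort(g)[-3:]
    print(sg,f.round(4),np.median(X[m][:,2]).round(4),"gaps",[(xs[k].round(4),xs[k+1].round(4)) for k in i])
f=(F[0]+F[1])/2;print("mid slope deg",np.degrees(f[0]).round(2),"offset at x=0",f[1].round(4))
m=(abs(X[...,2]-.145)<.006)&(abs(T[...,1])<.07)&(T[...,0]>.1)&(T[...,0]<.2);P=T[m];print("div+ x",len(P),P[:,0].mean().round(4),P[:,0].min(),P[:,0].max())
m=(X[...,2]>.158)&(X[...,2]<.175)&(abs(T[...,1])<.04)&(T[...,0]>.06)&(T[...,0]<.14);P=T[m];print("row_b cap",((np.percentile(P,1,0)+np.percentile(P,99,0))/2).round(4))
hsv=cv2.cvtColor(c["img"],cv2.COLOR_RGB2HSV)
m=(T[...,2]>.02)&(T[...,2]<.12)&(hsv[...,1]>120)&(hsv[...,0]<14)&(abs(T[...,1])<.03)&(T[...,0]<.04)&(T[...,0]>.018)
P=T[m];print("bottle front fit (x vs y)",len(P),np.polyfit(P[:,1],P[:,0],1).round(4), np.percentile(P[:,1],[0.5,99.5]).round(4))
E
python3 lane.py w4.pkl
```

```text
-1 [-0.009  -0.0356] 0.0836 gaps [(np.float64(0.1424), np.float64(0.1452)), (np.float64(0.0439), np.float64(0.0555)), (np.float64(0.146), np.float64(0.1702))]
1 [-0.0092  0.0379] 0.0834 gaps [(np.float64(0.1435), np.float64(0.1455)), (np.float64(0.0442), np.float64(0.0569)), (np.float64(0.1467), np.float64(0.1705))]
mid slope deg -0.52 offset at x=0 0.0011
div+ x 873 0.153 0.14469254803600728 0.1921835447369161
row_b cap [0.0964 0.0012 0.1508]
bottle front fit (x vs y) 1416 [-0.0081  0.0229] [-0.0251  0.024 ]
```

```bash
python3 -m pendant '[{"dx":0.3,"dy":0.15,"dz":0,"twist":-1},{"dx":0.3,"dy":0.15,"dz":3,"twist":-1},{"dx":0.3,"dy":0.15,"dz":6,"twist":-1},{"dx":0.3,"dy":0.15,"dz":9,"twist":-1},{"dx":0.3,"dy":0.15,"dz":12,"twist":-1},{"dx":0.3,"dy":0.15,"dz":15,"twist":-1},{"dx":0.3,"dy":0.15,"dz":17,"twist":-1},{"dx":0.3,"dy":0.15,"dz":17.8,"twist":-1},{"dx":0.3,"dy":0.15,"dz":18,"twist":-1},{"dx":0.3,"dy":0.15,"dz":18,"twist":-1}]'
python3 up.py
```

```text
time: 19.62
eef_pos: [0.6725, -0.0398, 0.1407]
tcp_rot: [0.727, 0.687, 0.001, 0.001]
contact_force: [0.3, 0.0, -2.7]
opening: 0.359
finger_force: 71.2
4013 [ 0.3  0.  -2.7]
  below tip 0.008  front x 0.0136 y -0.0007 n560
  below tip 0.015  front x 0.0754 y -0.0004 n1300
  below tip 0.024  front x 0.0736 y 0.0004 n1170
  below tip 0.034  front x 0.0678 y 0.0001 n329
  below tip 0.045  front x 0.0239 y -0.0005 n144
  below tip 0.055  front x 0.0239 y 0.0009 n111
  below tip 0.065  front x 0.0239 y -0.0005 n100
  below tip 0.075  front x 0.0239 y -0.0009 n91
  below tip 0.084  front x 0.0239 y 0.0019 n60
  below tip 0.094  front x 0.0240 y -0.0002 n53
  below tip 0.105  front x 0.0240 y -0.0001 n59
  below tip 0.114  front x 0.0239 y 0.0000 n34
```

```bash
python3 -m pendant '[{"dx":0,"dy":0,"dz":0.2,"twist":0},{"dx":0,"dy":0,"dz":0.4,"twist":0},{"dx":0,"dy":0,"dz":0.5,"twist":0},{"dx":0,"dy":0,"dz":0.6,"twist":0},{"dx":0,"dy":0,"dz":0.6,"twist":0}]'
```

```text
time: 20.3
eef_pos: [0.6716, -0.0396, 0.1332]
tcp_rot: [0.727, 0.687, -0.0, -0.0]
contact_force: [-0.4, 0.2, -2.6]
opening: 0.357
finger_force: 71.2
```

```bash
python3 -m pendant '[{"dx":0,"dy":0,"dz":0.05,"twist":0},{"dx":0,"dy":0,"dz":0.1,"twist":0},{"dx":0,"dy":0,"dz":0.1,"twist":0}]'
```

```text
time: 20.68
eef_pos: [0.6718, -0.0396, 0.1328]
tcp_rot: [0.727, 0.687, 0.0, 0.0]
contact_force: [0.1, 0.3, -0.1]
opening: 0.356
finger_force: 71.3
```

The bottle is resting on the pad, so I'll release it, rise and go to the sorter.

```bash
python3 -m pendant '[{"dx":0,"dy":0,"dz":0,"twist":0},{"dx":0,"dy":0,"dz":0,"twist":0},{"dx":0,"dy":0,"dz":0,"twist":0},{"dx":0,"dy":0,"dz":-1,"twist":0},{"dx":0,"dy":0,"dz":-4,"twist":0},{"dx":0,"dy":0,"dz":-8,"twist":0},{"dx":0,"dy":0,"dz":-13,"twist":0},{"dx":0,"dy":0,"dz":-16,"twist":0},{"dx":0,"dy":0,"dz":-16,"twist":0}]' 58 70
python3 -m pendant '[{"dx":-1,"dy":-2,"dz":0,"twist":10},{"dx":-4,"dy":-5.2,"dz":0,"twist":20},{"dx":-7,"dy":-9,"dz":0,"twist":30},{"dx":-10,"dy":-12.8,"dz":0,"twist":40},{"dx":-13,"dy":-16.6,"dz":0,"twist":50},{"dx":-16,"dy":-20.6,"dz":1,"twist":60},{"dx":-19,"dy":-24.4,"dz":3,"twist":70},{"dx":-20,"dy":-25.8,"dz":5,"twist":80},{"dx":-20,"dy":-25.8,"dz":7,"twist":90},{"dx":-20,"dy":-25.8,"dz":7,"twist":97}]' 58
python3 -m pendant '[{"dx":0,"dy":0,"dz":0,"twist":0}]'
python3 - <<'E'
from h import *
import pickle
s=ctrl.get_state();c=ctrl.read_camera("wrist");pickle.dump((s,c),open("w5.pkl","wb"))
save("pics/w5.png",c["img"]);print(s["eef_pos"],s["qpos"])
X=wcloud(s,c);T=(X-s["eef_pos"])@R.from_quat(s["tcp_rot"]).as_matrix()
m=(abs(X[...,2]-.147)<.006)&(abs(T[...,1])<.05)&(T[...,0]>0.01)&(T[...,0]<.1)
P=T[m];print(len(P),np.polyfit(P[:,0],P[:,1],1).round(4),np.percentile(P,[1,99],axis=0).round(4).tolist(),np.median(X[m][:,2]))
E
```

```text
time: 21.8
eef_pos: [0.6733, -0.0399, 0.2975]
tcp_rot: [0.727, 0.687, 0.002, 0.004]
contact_force: [0.4, 0.3, -1.1]
opening: 0.578
finger_force: 0.0
time: 23.05
eef_pos: [0.4008, -0.2236, 0.2183]
tcp_rot: [0.996, -0.092, -0.003, -0.002]
contact_force: [-0.6, 0.4, 0.0]
opening: 0.579
finger_force: 0.0
time: 23.18
eef_pos: [0.4021, -0.2243, 0.2205]
tcp_rot: [0.996, -0.088, -0.001, -0.001]
contact_force: [-0.5, 0.0, 1.1]
opening: 0.58
finger_force: 0.0
[ 0.40207121 -0.22428874  0.22049685] [-7.29781643e-01 -1.92651020e-01  2.09401918e+00 -1.36888437e-05
  1.24340387e+00  1.01785667e+00]
628 [-0.0074  0.0021] [[0.0103, -0.0018, 0.072], [0.0528, 0.0057, 0.0753]] 0.14676651416477535
```

View pics/w5.png

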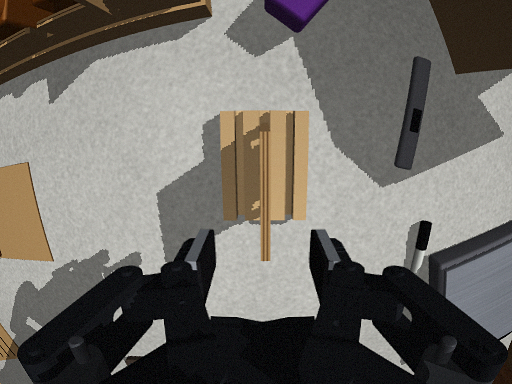

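The wrist view shows the divider's top edge from (265,125) to (265,260) in the middle groove, centred between the fingers. I'll grasp it near the top and measure its end.

```bash
python3 -m pendant '[{"dx":0.1,"dy":0.2,"dz":3,"twist":0},{"dx":0.1,"dy":0.2,"dz":6,"twist":0},{"dx":0.1,"dy":0.2,"dz":8.5,"twist":0},{"dx":0.1,"dy":0.2,"dz":9.4,"twist":0},{"dx":0.1,"dy":0.2,"dz":9.4,"twist":0}]' 58
python3 -m pendant '[{"dx":0,"dy":0,"dz":0,"twist":0},{"dx":0,"dy":0,"dz":0,"twist":0},{"dx":0,"dy":0,"dz":0,"twist":0},{"dx":0,"dy":0,"dz":0,"twist":0},{"dx":0,"dy":0,"dz":0,"twist":0},{"dx":0,"dy":0,"dz":0,"twist":0}]' 0 40
cat > card.py <<'E'
from h import *
import pickle,sys
s=ctrl.get_state();c=ctrl.read_camera("wrist");pickle.dump((s,c),open(sys.argv[1],"wb"))
X=wcloud(s,c);T=(X-s["eef_pos"])@R.from_quat(s["tcp_rot"]).as_matrix()
print(s["eef_pos"].round(4),s["contact_force"].round(1))
m=(abs(T[...,1])<.008)&(T[...,0]>.02)&(T[...,0]<.09)&(T[...,2]>-.035)&(T[...,2]<-.012);P=T[m]
print("top edge",len(P),np.percentile(P,[1,50,99],axis=0).round(4).tolist(),"slope yaw",np.polyfit(P[:,0],P[:,1],1).round(4),"pitch",np.polyfit(P[:,0],P[:,2],1).round(4))
m=(abs(T[...,1])<.008)&(T[...,0]>.035)&(T[...,0]<.07)&(T[...,2]>-.01)&(T[...,2]<.12);P=T[m]
if len(P)>20: print("end face",len(P),np.percentile(P[:,0],[5,50,95]).round(4),np.polyfit(P[:,2],P[:,0],1).round(4))
E
python3 card.py w6.pkl
```

```text
time: 23.85
eef_pos: [0.4035, -0.2269, 0.1281]
tcp_rot: [0.996, -0.088, -0.0, -0.0]
contact_force: [0.4, -0.2, 0.0]
opening: 0.58
finger_force: 0.0
time: 24.6
eef_pos: [0.4043, -0.2277, 0.1295]
tcp_rot: [0.996, -0.089, 0.001, 0.001]
contact_force: [0.1, -0.5, 5.9]
opening: 0.08
finger_force: 42.4
[ 0.4043 -0.2277  0.1295] [ 0.1 -0.5  5.9]
top edge 1264 [[0.0204, -0.0041, -0.0187], [0.0363, -0.0003, -0.0172], [0.0503, 0.0037, -0.015]] slope yaw [-0.0082  0.0001] pitch [ 0.0169 -0.0177]
end face 463 [0.0401 0.0499 0.0622] [0.0117 0.0497]
```

```bash
python3 -m pendant '[{"dx":0,"dy":0,"dz":-1.5,"twist":0},{"dx":0,"dy":0,"dz":-5,"twist":0},{"dx":0,"dy":0,"dz":-10,"twist":0},{"dx":0,"dy":0,"dz":-15,"twist":0},{"dx":0,"dy":0,"dz":-19,"twist":0},{"dx":2,"dy":-2.5,"dz":-19,"twist":-2},{"dx":5,"dy":-6.2,"dz":-19,"twist":-4},{"dx":8.5,"dy":-10.6,"dz":-19,"twist":-6.1},{"dx":12,"dy":-15,"dz":-19,"twist":-6.1},{"dx":15.6,"dy":-19.4,"dz":-19,"twist":-6.1}]'
python3 -m pendant '[{"dx":3.46,"dy":-4.05,"dz":0,"twist":0},{"dx":6.62,"dy":-8.0,"dz":0,"twist":0},{"dx":6.62,"dy":-8.0,"dz":0,"twist":0},{"dx":6.62,"dy":-8.0,"dz":0,"twist":0}]'
cat > look.py <<'E'
from h import *
import pickle,sys
s,c=pickle.load(open(sys.argv[1],"rb"))
X=wcloud(s,c);T=(X-s["eef_pos"])@R.from_quat(s["tcp_rot"]).as_matrix()
# boards: lines along tool y at x=+-.037 ; slot gap in y
b=(abs(X[...,2]-.084)<.007)&(abs(T[...,1])<.13)
for lo,hi in ((.025,.05),(-.05,-.025)):
    m=b&(T[...,0]>lo)&(T[...,0]<hi);P=T[m]
    if len(P)<30: print("few",len(P));continue
    f=np.polyfit(P[:,1],P[:,0],1);P=P[abs(P[:,0]-np.polyval(f,P[:,1]))<.006];f=np.polyfit(P[:,1],P[:,0],1)
    ys=np.sort(P[:,1]);g=np.diff(ys);i=np.argsort(g)[-4:]
    print("board",len(P),f.round(4),"gaps",[(float(ys[k].round(4)),float(ys[k+1].round(4))) for k in i])
print(np.median(T[(abs(X[...,2]-.145)<.005)&(abs(abs(T[...,1])-.1)<.03)&(abs(T[...,0])<.06)],0) )
for sg in(-1,1):
    m=(X[...,2]>.158)&(X[...,2]<.175)&(abs(T[...,0])<.04)&(T[...,1]*sg>.02)&(T[...,1]*sg<.085);P=T[m]
    if len(P)>20: print("cap",len(P),((np.percentile(P,1,0)+np.percentile(P,99,0))/2).round(4))
E
python3 card.py w7.pkl;python3 look.py w7.pkl
```

```text
time: 25.9
eef_pos: [0.5922, -0.0623, 0.3185]
tcp_rot: [0.999, -0.036, -0.0, 0.0]
contact_force: [0.2, -0.8, -0.6]
opening: 0.083
finger_force: 41.5
time: 26.4
eef_pos: [0.6627, 0.0112, 0.318]
tcp_rot: [0.999, -0.036, -0.001, 0.0]
contact_force: [-0.4, 0.1, -0.4]
opening: 0.085
finger_force: 41.5
[0.6627 0.0112 0.318 ] [-0.4  0.1 -0.4]
top edge 1265 [[0.0203, -0.0042, -0.0186], [0.0362, -0.0004, -0.0171], [0.0504, 0.0036, -0.0151]] slope yaw [-0.008   0.0001] pitch [ 0.0121 -0.0175]
end face 260 [0.0498 0.05   0.05  ] [0.0003 0.0499]
board 811 [0.0013 0.0463] gaps [(-0.0927, -0.091), (-0.0029, 0.0084), (0.0998, 0.1267), (-0.1208, -0.0939)]
board 515 [ 0.0028 -0.0276] gaps [(0.096, 0.0993), (-0.0121, 0.0127), (0.0999, 0.1276), (-0.1213, -0.0927)]
[ 0.01126937 -0.09213759  0.17432926]
cap 756 [ 0.0118 -0.043   0.1539]
cap 747 [0.0128 0.0527 0.1543]
```

```bash
python3 -m pendant '[{"dx":1.14,"dy":0.28,"dz":0,"twist":0.3},{"dx":1.14,"dy":0.28,"dz":0,"twist":0.3},{"dx":1.14,"dy":0.28,"dz":3,"twist":0.3},{"dx":1.14,"dy":0.28,"dz":6,"twist":0.3},{"dx":1.14,"dy":0.28,"dz":9,"twist":0.3},{"dx":1.14,"dy":0.28,"dz":10.2,"twist":0.3},{"dx":1.14,"dy":0.28,"dz":10.2,"twist":0.3},{"dx":1.14,"dy":0.28,"dz":10.2,"twist":0.3}]'
python3 card.py w8.pkl;python3 look.py w8.pkl
```

```text
time: 27.45
eef_pos: [0.6753, 0.0075, 0.2183]
tcp_rot: [0.999, -0.038, 0.001, 0.0]
contact_force: [0.7, 0.1, -0.4]
opening: 0.083
finger_force: 41.5
[0.6753 0.0075 0.2183] [ 0.7  0.1 -0.4]
top edge 1265 [[0.0203, -0.0041, -0.0185], [0.0363, -0.0003, -0.0171], [0.0504, 0.0036, -0.0145]] slope yaw [-0.0096  0.0002] pitch [ 0.0115 -0.0175]
end face 260 [0.0498 0.0499 0.05  ] [0.0004 0.0499]
board 1719 [0.0126 0.0344] gaps [(0.0906, 0.0917), (-0.0952, -0.0939), (0.0937, 0.0952), (-0.0079, 0.0072)]
board 784 [ 0.0085 -0.0397] gaps [(0.0945, 0.0964), (-0.0093, 0.0096), (-0.0848, -0.0467), (0.0538, 0.0922)]
[0.00139396 0.0954622  0.07467035]
cap 1559 [-0.0012 -0.0457  0.0548]
cap 1537 [0.0004 0.0499 0.0546]
```

```bash
python3 -m pendant '[{"dx":-0.05,"dy":0,"dz":0.8,"twist":0},{"dx":-0.05,"dy":0,"dz":1.6,"twist":0},{"dx":-0.05,"dy":0,"dz":2.4,"twist":0},{"dx":-0.05,"dy":0,"dz":3,"twist":0}]'
```

```text
time: 28.0
eef_pos: [0.6735, 0.0079, 0.1852]
tcp_rot: [0.999, -0.038, -0.001, -0.0]
contact_force: [-0.9, 0.6, -0.5]
opening: 0.083
finger_force: 41.5
```

```bash
python3 card.py w9.pkl; python3 look.py w9.pkl
```

```text
[0.6735 0.0079 0.1852] [-0.9  0.6 -0.5]
top edge 1258 [[0.0203, -0.0042, -0.0186], [0.036, -0.0003, -0.0171], [0.0503, 0.0036, -0.0151]] slope yaw [-0.0097  0.0002] pitch [ 0.0108 -0.0174]
end face 290 [0.0388 0.0499 0.05  ] [-0.049   0.0509]
board 2212 [0.0128 0.0367] gaps [(-0.0078, -0.007), (-0.0949, -0.094), (0.094, 0.0953), (-0.007, 0.0071)]
board 562 [-0.0005 -0.0375] gaps [(-0.0121, -0.0111), (-0.0085, 0.0086), (0.0536, 0.0969), (-0.0941, -0.0462)]
[0.00488081 0.0951749  0.04155794]
cap 2097 [ 0.0008 -0.0455  0.0218]
cap 2088 [0.0021 0.0502 0.0218]
```

```bash
python3 -m pendant '[{"dx":0,"dy":0,"dz":0.8,"twist":0},{"dx":0,"dy":0,"dz":1.6,"twist":0},{"dx":0,"dy":0,"dz":2.4,"twist":0},{"dx":0,"dy":0,"dz":3.2,"twist":0},{"dx":0,"dy":0,"dz":4,"twist":0},{"dx":0,"dy":0,"dz":4.8,"twist":0},{"dx":0,"dy":0,"dz":5.1,"twist":0},{"dx":0,"dy":0,"dz":5.4,"twist":0},{"dx":0,"dy":0,"dz":5.4,"twist":0}]'
```

```text
time: 29.18
eef_pos: [0.6739, 0.0078, 0.1322]
tcp_rot: [0.999, -0.038, -0.0, -0.0]
contact_force: [-0.5, 0.7, 0.2]
opening: 0.084
finger_force: 41.5
```

```bash
python3 -m pendant '[{"dx":0,"dy":0,"dz":0.2,"twist":0},{"dx":0,"dy":0,"dz":0.4,"twist":0},{"dx":0,"dy":0,"dz":0.5,"twist":0},{"dx":0,"dy":0,"dz":0.6,"twist":0},{"dx":0,"dy":0,"dz":0.6,"twist":0}]'; python3 look.py w9.pkl >/dev/null; python3 card.py w10.pkl; python3 look.py w10.pkl
```

```text
time: 29.8
eef_pos: [0.6739, 0.0078, 0.1267]
tcp_rot: [0.999, -0.038, 0.0, 0.0]
contact_force: [0.1, 0.5, 1.9]
opening: 0.079
finger_force: 41.8
[0.6739 0.0078 0.1267] [0.1 0.5 1.9]
top edge 1259 [[0.0204, -0.0041, -0.0186], [0.0361, -0.0003, -0.0171], [0.0504, 0.0036, -0.015]] slope yaw [-0.0069  0.0001] pitch [ 0.0124 -0.0175]
end face 529 [0.0377 0.0499 0.0596] [0.0563 0.047 ]
board 3715 [0.0115 0.0363] gaps [(0.0067, 0.0073), (-0.0073, -0.0068), (-0.0948, -0.094), (-0.0067, 0.0066)]
board 53 [-0.1102 -0.0365] gaps [(0.0407, 0.0415), (0.0348, 0.0356), (0.0392, 0.0401), (-0.0943, 0.0338)]
[ 0.01255632  0.09567226 -0.01688644]
cap 2163 [ 0.0004 -0.0406 -0.0398]
cap 2523 [ 0.0061  0.0431 -0.0399]
```

```bash
python3 -m pendant '[{"dx":0,"dy":0,"dz":0.1,"twist":0},{"dx":0,"dy":0,"dz":0.15,"twist":0},{"dx":0,"dy":0,"dz":0.15,"twist":0}]'
python3 -m pendant '[{"dx":0,"dy":0,"dz":0,"twist":0},{"dx":0,"dy":0,"dz":0,"twist":0},{"dx":0,"dy":0,"dz":-0.8,"twist":0},{"dx":0,"dy":0,"dz":-2,"twist":0},{"dx":0,"dy":0,"dz":-4,"twist":0},{"dx":0,"dy":0,"dz":-8,"twist":0},{"dx":0,"dy":0,"dz":-13,"twist":0},{"dx":-5,"dy":0,"dz":-15,"twist":0},{"dx":-11,"dy":0,"dz":-15,"twist":0},{"dx":-11,"dy":0,"dz":-15,"twist":0}]' 16
python3 -m pendant '[{"dx":-5,"dy":0,"dz":0,"twist":0},{"dx":-8,"dy":0,"dz":0,"twist":0},{"dx":-8,"dy":0,"dz":0,"twist":0}]'
python3 - <<'E'
from h import *
for n in("top","scene"):
    c=ctrl.read_camera(n);X=cloud(c);z=X[...,2]
    mm=((z>.137)&(z<.185)&(X[...,0]>.3)&(X[...,0]<.78)&(X[...,1]>-.3)&(X[...,1]<.35)).astype(np.uint8)
    k,l,s,ce=cv2.connectedComponentsWithStats(mm)
    for i in range(1,k):
        if s[i,4]>15:
            P=X[l==i];print(n,s[i],np.median(P,0).round(4),((np.percentile(P,3,0)+np.percentile(P,97,0))/2).round(4),np.ptp(P,0).round(3))
E
```

```text
time: 30.22
eef_pos: [0.6741, 0.0078, 0.1267]
tcp_rot: [0.999, -0.038, 0.0, 0.0]
contact_force: [-3.5, 0.5, 6.7]
opening: 0.077
finger_force: 42.5
time: 31.48
eef_pos: [0.5601, 0.0171, 0.2747]
tcp_rot: [0.999, -0.038, -0.001, -0.0]
contact_force: [-0.2, -0.3, -0.5]
opening: 0.155
finger_force: 0.0
time: 31.85
eef_pos: [0.4846, 0.0224, 0.2765]
tcp_rot: [0.999, -0.038, 0.002, 0.0]
contact_force: [0.4, -0.8, 0.2]
opening: 0.159
finger_force: 0.0
top [257 124   7  36  99] [0.6813 0.1066 0.1445] [0.6816 0.1064 0.1441] [0.105 0.012 0.013]
top [292 129   6  25  74] [0.6892 0.0072 0.1449] [0.6884 0.0075 0.1443] [0.075 0.012 0.011]
top [237 132  11  14 134] [0.6773 0.1576 0.1665] [0.6816 0.1576 0.1552] [0.031 0.029 0.036]
top [327 134   6  27  84] [ 0.6794 -0.093   0.1452] [ 0.6797 -0.0935  0.1442] [0.078 0.012 0.014]
top [273 136  12  14 128] [0.6742 0.0537 0.1669] [0.6774 0.0532 0.1558] [0.032 0.032 0.036]
top [307 140  12  15 137] [ 0.6678 -0.0423  0.167 ] [ 0.6709 -0.0427  0.1558] [0.034 0.03  0.036]
top [339 146  14  14 140] [ 0.6597 -0.1357  0.1663] [ 0.6623 -0.1366  0.1547] [0.031 0.03
[... 356 characters left out ...]
525] [0.034 0.031 0.03 ]
scene [124 171  17  18 216] [ 0.6678 -0.1307  0.1616] [ 0.6639 -0.1348  0.1538] [0.031 0.032 0.033]
scene [133 174  29  31 177] [ 0.6705 -0.0905  0.1438] [ 0.6672 -0.0914  0.142 ] [0.106 0.017 0.01 ]
scene [156 183  16  18 226] [ 0.6767 -0.0373  0.1626] [ 0.6728 -0.0407  0.1535] [0.032 0.033 0.034]
scene [170 186  27  31 173] [0.675  0.0101 0.1441] [0.6726 0.0092 0.1422] [0.106 0.017 0.01 ]
scene [192 194  15  20 239] [0.684  0.0586 0.1636] [0.6785 0.056  0.1537] [0.031 0.032 0.033]
scene [208 198  24  34 179] [0.6841 0.1084 0.1443] [0.6803 0.1077 0.1422] [0.105 0.014 0.01 ]
scene [234 208  15  20 248] [0.6885 0.1616 0.1648] [0.6818 0.1606 0.1536] [0.031 0.031 0.033]
```

All the tops are at the right heights, and the standing bottles haven't moved. Handing in.

```bash
python3 -c "
from plant import ctrl
print(ctrl.sign_off())"
```

```text
the job is handed in; nothing more can be done
None
```

The fallen bottle now stands upright in the empty cell and the spare divider is fully down in the slot beside it; the other bottles are still standing in place, and I handed the job in at about 32 s (sign-off returned no verdict).

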